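# Clamp a sample under the spectrometer's press

## Task

Get the sample that lies on the spectrometer's crystal plate ready for measuring: swing the press arm over it as far as its stop, then turn the knurled thumbscrew clockwise until the anvil bears firmly on the sample. Stop when the resistance has clearly risen, without screwing it hard down, and leave both samples lying where they are.

Things in the scene. Friction and masses are not known exactly. Their poses are not given: they have to be found in the camera images.
- press_unit: Compact infrared spectrometer fixed to the desk: white box 150 (x) x 130 (y) x 50 mm high. Origin: centre of its underside; z up, front faces its own -x. On top, in its own frame (mm): crystal plate at (-30, 0), rest at (-52, 45), post of the press arm at (50, 0), steel stop lug (10 x 9 mm, top 100 mm above the desk) at (28, 18).
- crystal (a point): Centre of the top face of the square steel crystal plate, 46 mm wide, 54 mm above the desk; axes as press_unit.
- rest (a point): Centre of the top face of the smaller square steel rest, 32 mm wide, 54 mm above the desk, where the next sample waits; axes as press_unit.
- pivot (a point): Point on the vertical pivot axis of the grey press arm, 93 mm above the desk; axes as press_unit. The arm is a bar 26 mm wide, underside 82 mm and top 104 mm above the desk, 80 mm from pivot to thumbscrew axis, with rounded ends of 17 mm radius.
- press_arm (a joint): Angle (rad) of the press arm. 0 = home at its stop: it points from the pivot to the unit's own -x, anvil over the crystal plate. Grows counter-clockwise seen from above: an open arm stands off to the unit's -y side and is closed by pushing it clockwise, toward +y. Stays where it is left (friction 0.25 N m, about 4 N at 60 mm from the pivot). Starts at 0.7 to 1.2.
- knob_grip (a point): Point on the vertical axis of the thumbscrew, at the height to grip, 130 mm above the desk. The thumbscrew is a knurled dark steel cylinder, 31 mm across, from 114 to 140 mm above the desk, over the free end of the arm (arm's top at 104 mm: fingertips must stay above it). It turns but does not rise or sink.
- knob (a joint): Thumbscrew angle (rad); grows clockwise seen from above, which lowers the anvil. Range 0 to 7.5, starts at 1.7 to 2.7, stays where left (gives back a little if clamped over 65 N). Takes 0.22 N m to turn freely; once the anvil touches the sample this rises by about 0.35 N m a radian (clamping force by 110 N a radian). Firm: 0.3 to 0.8 rad past first touch; over 1 rad past (120 N) is too hard.
- anvil: Steel spindle, 9 mm in diameter, ending in a flat round pad 13 mm across, that comes down out of the arm under the thumbscrew. Origin: centre of the pad's underside. It sinks 20 mm for each full turn of the thumbscrew (3.18 mm a radian); the pad stands 74 mm above the desk at thumbscrew angle 0.
- coupon_thin: White-coated steel test panel, 28 x 28 mm, 4 mm thick. Origin: centre of its underside; z up. Lies loose either on the crystal plate or on the rest; the other sample lies in the other place.
- coupon_thick: White-coated steel test panel, 28 x 28 mm, 6 mm thick. Origin: centre of its underside; z up. Lies loose either on the crystal plate or on the rest; the other sample lies in the other place.
Mind the look-alikes: they are no part of the job. Leave any turquoise or yellow look-alike of the coupon_thick alone.

How it is judged:
By the outcome, as a careful person would: the job done as asked, in the order asked, and still so for the second after the job is handed in, with the robot touching nothing.
It also fails if it takes over 64 s, if anything falls off the work surface, if the arm or the gripper's body presses on something with over 40 N, if the wrist force passes 120 N, or if a joint passes its speed limit or range.

## Robot

A 6-joint arm with a two-finger parallel gripper is mounted at the origin on the work surface; the furniture and walls round the work are solid. World frame = base frame: x ahead of the robot, y to its left, z up, the work surface at z = 0. Lengths are in m, angles in rad, forces in N, time in s.
With the tool pointing down it reaches from about 0.35 to 0.775 m from the base axis. Payload 7.3 kg.
Tool frame: the origin (TCP) lies at the very end of the fingers, on their centre line; the grasp point (between the pads) lies 19 mm behind it; z points along the fingers, y is the line along which they close (so a half turn about z gives the same grasp; the last joint's range is limited). The gripper opens to 92 mm and grips with 3 to 60 N. Pads are 19 mm wide; open, the fingers measure 130 mm over their backs; the gripper's body (75 mm by 190 mm) begins 47 mm behind the grasp point.
Start: joints at [1.182, 0.342, 1.524, -0, 1.275, -0.146], TCP at [0.126, 0.51, 0.227] pointing down, gripper open.
Joint ranges: [-2.53, 2.53], [-0.77, 2.02], [0.04, 2.7], [-1, 4.14], [0.28, 2.66], [-3.11, 3.11]. Speed limits (rad/s): [2.57, 2.57, 3.14, 3.14, 3.14, 3.14].

## Interface

Orientations are given as [roll, pitch, yaw] about the fixed x, y, z axes, in that order (R = Rz(yaw) Ry(pitch) Rx(roll)).
In Python, from cell import observe, read_camera, get_calibration, hand_in, search_frame gives the robot as it stands.
- The arm moves only by the tool step_arm, never from a script. Its argument "commands" is a list of rows, each an object with "translation": the shift along the tool's x, y, z in mm, a list of three; "roll": the turn about the tool's z in rad. In form: [{"translation": [x, y, z], "roll": roll}, ...]. A call has 1 to 20 rows; each row shifts and turns the commanded pose from where the row before left it, along the tool's axes as they then stand; what a row does not reach is not made up. A row lasts 1/12 s, in which the tool goes at most 41.7 mm and 7.16 degrees, less where a joint would pass 70% of its speed; a pose out of reach is approached as far as the arm can. A call is refused whole if a number of a shift passes 41.7 or a number of a turn 0.125, either way. A call with a gripper value outside its range is refused whole. "fingers" is the opening, from 0 (shut) to 1 (fully open), set as the call begins (left out, the last holds). The fingers move at their own pace and stop on an object; "grip_force" is the grip in N (left out, the last holds). Time passes only in rows, so rows that do not move let the fingers close. It gives the time, the measured TCP pose, the force, the opening and the grip force at its end, in the units of the state.
- observe(): the state, without advancing time (a new reading comes with each control period).
- read_camera(name): name is "scene" or "top"; returns the picture (384x512x3 uint8, red, green, blue); there is no depth.
- get_calibration(name): a dict with "camera_matrix" (3x3 intrinsics, pixels), "world_from_camera" (4x4, takes a point from camera to world coordinates). Camera axes: x right, y up, looking along -z (the intrinsics and any distortion apply to the point x, -y, -z); pixel columns grow to the right and rows downward; lengths in m; the calibration is good to about 2 mm. A picture is of the moment at which its call begins. get_calibration takes no time and is no camera call.
- hand_in(): hands the job in; it is judged then, once.
Trained networks look in the newest picture that a camera, given by its name, has taken for a name from the list of things; names that differ only in an ending like _2 or _b are one class to them, and where a whole thing is asked for, a point or a joint stands for the part that bears it (a point fixed in the world has none). Each returns a list of dicts, best first, with "confidence" (0 to 1); they miss things now and then, are a little off and sometimes report something else, mostly with a low value. They report only what shows in the picture. A call takes as long as a camera call. They do not tell look-alikes from the thing itself.
- search_frame(camera, name): "at" ([x, y, z] in m, in world coordinates, good to about 4 mm: the middle of the surface that is visible of it).
The state is a dict: "time": time; "qpos": joint angles; "qvel": joint speeds; "joint_efforts": joint torques, N m; "tool_pos": TCP position; "tool_rot": TCP orientation; "contact_force": force on the tool from outside, world axes, zero at the start; "torque": the same for the moment, N m; "opening": finger opening in m; "grip_force": force on a finger pad.
Only numpy, scipy, OpenCV 4.12 (cv2) and the standard library are available. Lean on these libraries where they do the work, as an engineer would, in place of code of your own. Each camera call takes 0.05 s, during which the arm holds its last target. There are 200 camera calls.

## Working session

There is one attempt and no reset: what is moved stays moved. The work goes in short steps, Python scripts to look and compute and a tool call to move; the robot and the scene stay as the last step left them, time stands still between calls to the robot, and variables do not carry over. Pictures are saved under pics/ and viewed, at most 10 in all, crops included, and the job is handed in when it is done.

Besides the shell and the picture viewer there is one more tool, called after "Call:" by a JSON object that holds its "op" and its "data", one argument or row to a line. step_arm: Moves the arm, as the interface text tells. Its arguments: {"type":"object","properties":{"commands":{"type":"array"},"fingers":{"type":"number"},"grip_force":{"type":"number"}},"required":["commands"]}

```bash
mkdir -p pics
cat > h.py <<'E'
import numpy as np, cv2
from cell import *
def cal(n):
    c=get_calibration(n); return np.array(c["camera_matrix"]),np.array(c["world_from_camera"]),c
def proj(n,p):
    K,T,c=cal(n); q=np.linalg.inv(T)@np.append(p,1); v=np.array([q[0],-q[1],-q[2]]); u=K@v; return u[:2]/u[2]
def ray(n,uv,z):
    K,T,c=cal(n); d=np.linalg.inv(K)@np.array([uv[0],uv[1],1.]); d=T[:3,:3]@np.array([d[0],-d[1],-d[2]]); o=T[:3,3]
    return o+d*(z-o[2])/d[2]
E
python3 - <<'E'
from h import *
a=read_camera("scene");b=read_camera("top")
cv2.imwrite("pics/s0.png",a[...,::-1]);cv2.imwrite("pics/t0.png",b[...,::-1])
print(get_calibration("top").keys())
for c in("scene","top"):
  print(c,cal(c)[1][:3,3].round(3))
  for n in("press_unit","press_arm","knob","anvil","coupon_thin","coupon_thick"):
    print(n,[(np.round(r["at"],3).tolist(),round(r["confidence"],2),proj(c,r["at"]).round().tolist()) for r in search_frame(c,n)[:4]])
s=observe();print(s)
E
```

```text
dict_keys(['camera_matrix', 'world_from_camera'])
scene [ 0.02  -0.376  0.564]
press_unit [([0.556, -0.019, 0.05], 0.84, [300.0, 231.0])]
press_arm [([0.562, -0.054, 0.104], 0.92, [319.0, 213.0])]
knob [([0.559, -0.057, 0.137], 0.7, [321.0, 199.0])]
anvil [([0.562, -0.021, 0.047], 0.16, [302.0, 231.0])]
coupon_thin [([0.528, 0.062, 0.057], 0.63, [256.0, 218.0])]
coupon_thick [([0.56, -0.021, 0.052], 0.74, [302.0, 229.0]), ([0.548, 0.16, 0.004], 0.51, [227.0, 215.0]), ([0.54, 0.011, 0.061], 0.45, [282.0, 224.0]), ([0.562, -0.064, 0.138], 0.28, [325.0, 199.0])]
top [0.389 0.091 0.919]
press_unit [([0.577, -0.001, 0.048], 0.92, [304.0, 194.0])]
press_arm [([0.593, -0.029, 0.106], 0.97, [321.0, 180.0])]
knob [([0.567, -0.054, 0.14], 0.75, [337.0, 189.0])]
anvil []
coupon_thin [([0.534, 0.061, 0.06], 0.62, [274.0, 212.0])]
coupon_thick [([0.622, 0.138, 0.002], 0.71, [239.0, 177.0]), ([0.55, 0.161, 0.011], 0.6, [228.0, 208.0]), ([0.54, 0.016, 0.06], 0.49, [296.0, 210.0])]
{'time': 0.7, 'qpos': array([ 1.18199711e+00,  3.41983486e-01,  1.52408406e+00, -1.33571655e-05,
        1.27543073e+00, -1.45977890e-01]), 'qvel': array([ 8.87191142e-05,  9.09607095e-04, -1.03323605e-03, -2.50114706e-04,
        1.34814924e-03,  4.93520384e-04]), 'joint_efforts': array([-7.02140733e-05, -4.31040215e+01, -2.44442850e+01,  7.18873646e-02,
        4.83821123e-02,  1.82711454e-05]), 'tool_pos': array([0.1262094 , 0.50962052, 0.22675466]), 'tool_rot': array([3.14150114e+00, 2.63712228e-05, 2.89877521e+00]), 'contact_force': array([ 0.00870644, -1.10839219, -0.00520485]), 'torque': array([0.03766508, 0.05507058, 0.02364515]), 'grip_force': 0.0, 'opening': 0.0917539045162215}
```

View pics/s0.png

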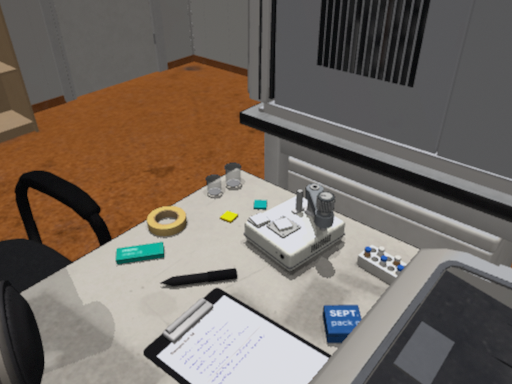

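View pics/t0.png

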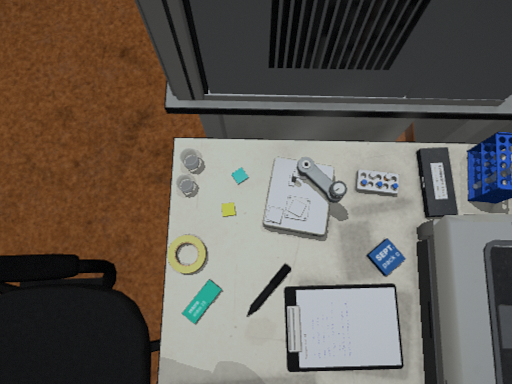

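The pictures show the unit at (300,197) in top with the arm open to the right, its post at (306,164) and its thumbscrew at (338,188). White coupons lie at (297,208) on the crystal plate and (274,213) on the rest. The look-alikes on the desk are turquoise at (240,175) and yellow at (228,209), and I'll leave both alone. The thumbscrew could be taken for the post cap at (306,164), so I'll check both in a close crop.

Run:
```python
from h import *
b=cv2.imread("pics/t0.png");a=cv2.imread("pics/s0.png")
c1=cv2.resize(b[145:245,255:355],None,fx=5.9,fy=5.9,interpolation=cv2.INTER_CUBIC)
cv2.imwrite("pics/t0c.png",c1)
c2=cv2.resize(a[175:275,235:355],None,fx=6,fy=6,interpolation=cv2.INTER_CUBIC)
cv2.imwrite("pics/s0c.png",c2)
```

```text
(no output)
```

View pics/t0c.png

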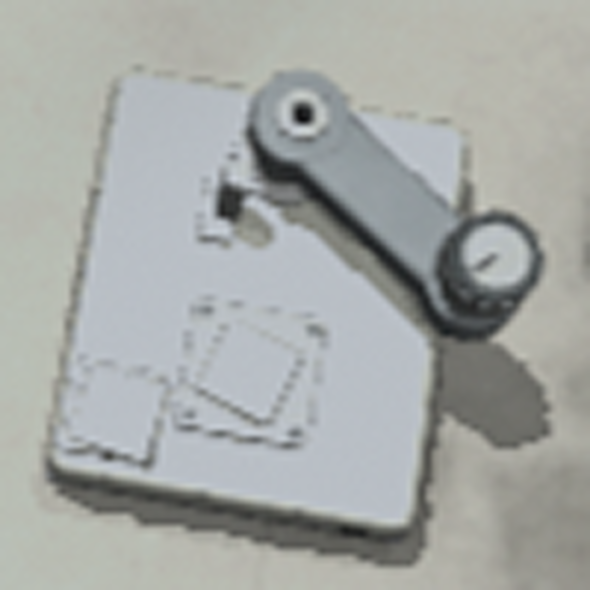

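View pics/s0c.png

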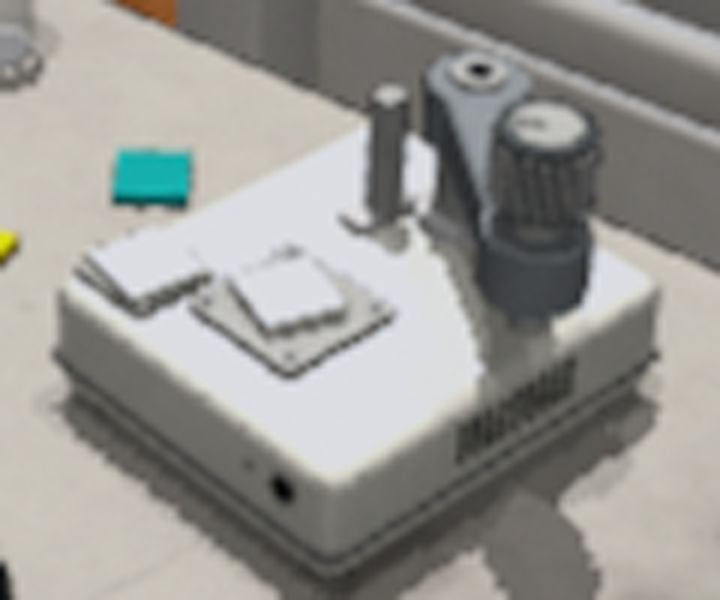

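The close crop confirms the thumbscrew: a knurled cylinder with a pale top at crop (493,258), on the free end of the arm. The post cap is at (302,114). The crystal coupon at crop (250,370) is rotated on its plate, and the rest coupon is at (118,410).

Run:
```python
from h import *
px=lambda u,v:(u/5.9+255-.4,v/5.9+145-.4)
C=[ray("top",px(*p),.05) for p in((120,72),(462,122),(408,528),(52,462))]
M=np.array([[75,65],[75,-65],[-75,-65],[-75,65]])/1e3
W=np.array(C)[:,:2]
c=W.mean(0); H=M.T@(W-c); th=np.arctan2(H[0,1]-H[1,0],H[0,0]+H[1,1])
R=np.array([[np.cos(th),-np.sin(th)],[np.sin(th),np.cos(th)]])
print("unit",c.round(4),"yaw",th, "res",(W-c-M@R.T).round(4).tolist())
piv=ray("top",px(302,114),.106)[:2]; kn=ray("top",px(493,258),.14)[:2]
ps=c+R@[.05,0]; print("post",piv,ps,"knob",kn,"dist",np.linalg.norm(kn-piv),np.linalg.norm(kn-ps))
d=kn-(piv+ps)/2; print("arm angle",np.arctan2(d[1],d[0])-th-np.pi+2*np.pi)
print("crystal pred",c+R@[-.03,0],"seen",ray("top",px(255,372),.054)[:2])
pm=lambda u,v:(u/6+235-.4,v/6+175-.4)
print("scene knob",ray("scene",pm(549,128),.14)[:2],"post",ray("scene",pm(478,70),.106)[:2],"crystal",ray("scene",pm(293,312),.054)[:2])
```

```text
unit [0.5752 0.0103] yaw -0.14758975248120276 res [[-0.0036, -0.0026], [-0.0006, 0.0031], [0.0015, 0.0022], [0.0027, -0.0028]]
post [0.62482419 0.00156888] [0.6246685  0.00292202] knob [ 0.56872229 -0.05516686] dist 0.07978951868011706 0.08064921561671798
arm angle 0.9452255793915487
crystal pred [0.54553823 0.01468638] seen [0.54586827 0.01256788]
scene knob [ 0.56796726 -0.06075276] post [ 6.25102604e-01 -3.39876675e-04] crystal [0.54270976 0.0083008 ]
```

```bash
cat >> h.py <<'E'
def go(p,yaw=None):
    "tool-frame shift (mm) from the present pose to world p, after rolling to yaw"
    s=observe(); y0=s["tool_rot"][2]; yaw=y0 if yaw is None else yaw
    roll=-(yaw-y0); d=(np.array(p)-s["tool_pos"])*1e3; c,n=np.cos(yaw),np.sin(yaw)
    return "roll %.3f shift"%roll, np.round([c*d[0]+n*d[1], n*d[0]-c*d[1], -d[2]],1)
E
python3 - <<'E'
from h import *
for z in(0,.1,.3,.5): print(z,ray("top",(340,112),z)[:2].round(3),ray("top",(340,138),z)[:2].round(3))
for uv in((378,200),(378,165)): print(ray("top",uv,.03).round(3))
piv=np.array([.625,.001])
for a,off in((.95,.055),(.95,.032),(0,.032)):
  phi=np.pi-.148+a;u=np.array([np.cos(phi),np.sin(phi)]);n=np.array([np.sin(phi),-np.cos(phi)])
  print(a,phi,(piv+.05*u-off*n).round(4))
phi=np.pi-.148+.95;u=np.array([np.cos(phi),np.sin(phi)]);n=np.array([np.sin(phi),-np.cos(phi)])
print(go([*(piv+.05*u-.055*n),.21],phi))
E
```

```text
0 [ 0.782 -0.089] [ 0.718 -0.088]
0.1 [ 0.739 -0.07 ] [ 0.683 -0.069]
0.3 [ 0.654 -0.03 ] [ 0.611 -0.03 ]
0.5 [0.568 0.009] [0.539 0.009]
[ 0.57 -0.16  0.03]
[ 0.648 -0.163  0.03 ]
0.95 3.9435926535897927 [ 0.6298 -0.0732]
0.95 3.9435926535897927 [ 0.6132 -0.0572]
0 2.993592653589793 [ 0.5708 -0.0233]
('roll -1.045 shift', array([  68.8, -767.1,   16.8]))
```

Run:
```python
from h import *
for z in np.arange(0,.41,.05): print(round(z,2),ray("top",(166,111),z)[:2].round(3),ray("scene",(240,122),z)[:2].round(3))
```

```text
0.0 [0.776 0.312] [0.918 0.46 ]
0.05 [0.755 0.3  ] [0.838 0.386]
0.1 [0.734 0.288] [0.759 0.312]
0.15 [0.713 0.276] [0.679 0.238]
0.2 [0.692 0.264] [0.599 0.164]
0.25 [0.671 0.252] [0.52  0.089]
0.3 [0.65 0.24] [0.44  0.015]
0.35 [0.629 0.228] [ 0.361 -0.059]
0.4 [0.608 0.216] [ 0.281 -0.133]
```

Run:
```python
from h import *
print(go([.623,-.072,.2],3.4))
```

```text
('roll -0.501 shift', array([-331.7, -689.3,   26.8]))
```

Call:
{"op": "step_arm", "data": {
  "commands": [
    {"translation":[0,0,0],"roll":-0.1},
    {"translation":[0,0,0],"roll":-0.1},
    {"translation":[0,0,0],"roll":-0.1},
    {"translation":[0,0,0],"roll":-0.1},
    {"translation":[0,0,0],"roll":-0.1}
  ],
  "fingers": 0,
  "grip_force": 20
}}

```text
time: 1.12
tool_pos: [0.1262, 0.5096, 0.2268]
tool_rot: [3.141, 0.0, -2.879]
contact_force: [0.1, 0.4, -0.3]
opening: 0.063
grip_force: 0.0
```

Call:
{"op": "step_arm", "data": {
  "commands": [
    {"translation":[-16.6,-34.5,1.3],"roll":0},
    {"translation":[-16.6,-34.5,1.3],"roll":0},
    {"translation":[-16.6,-34.5,1.3],"roll":0},
    {"translation":[-16.6,-34.5,1.3],"roll":0},
    {"translation":[-16.6,-34.5,1.3],"roll":0},
    {"translation":[-16.6,-34.5,1.3],"roll":0},
    {"translation":[-16.6,-34.5,1.3],"roll":0},
    {"translation":[-16.6,-34.5,1.3],"roll":0},
    {"translation":[-16.6,-34.5,1.3],"roll":0},
    {"translation":[-16.6,-34.5,1.3],"roll":0},
    {"translation":[-16.6,-34.5,1.3],"roll":0},
    {"translation":[-16.6,-34.5,1.3],"roll":0},
    {"translation":[-16.6,-34.5,1.3],"roll":0},
    {"translation":[-16.6,-34.5,1.3],"roll":0},
    {"translation":[-16.6,-34.5,1.3],"roll":0},
    {"translation":[-16.6,-34.5,1.3],"roll":0},
    {"translation":[-16.6,-34.5,1.3],"roll":0},
    {"translation":[-16.6,-34.5,1.3],"roll":0},
    {"translation":[-16.6,-34.5,1.3],"roll":0},
    {"translation":[-16.6,-34.5,1.3],"roll":0}
  ]
}}

```text
time: 2.78
tool_pos: [0.6237, -0.0749, 0.2006]
tool_rot: [3.141, 0.0, -2.885]
contact_force: [1.1, 1.1, 0.2]
opening: 0.0002
grip_force: 0.0
```

Run:
```python
from h import *
s=observe();print(s["time"],s["tool_pos"],s["tool_rot"],s["qpos"],s["opening"],s["contact_force"],s["torque"])
print(go([.623,-.072,.092],3.4-2*np.pi))
```

```text
2.7833 [ 0.62374948 -0.07493297  0.20058051] [ 3.14148536e+00  1.39537273e-04 -2.88463570e+00] [-2.41554694e-01  5.52705811e-01  1.25716741e+00  1.65666401e-04
  1.33164818e+00 -2.06934721e+00] 0.00024051060691580352 [1.09526078 1.08429803 0.17835686] [0.03912929 0.00119314 0.00713337]
('roll -0.001 shift', array([ -0. ,   3. , 108.6]))
```

Call:
{"op": "step_arm", "data": {
  "commands": [
    {"translation":[0,0,18],"roll":0},
    {"translation":[0,0,18],"roll":0},
    {"translation":[0,0,18],"roll":0},
    {"translation":[0,0,18],"roll":0},
    {"translation":[0,0,18],"roll":0},
    {"translation":[0,0,18],"roll":0},
    {"translation":[0,0,0],"roll":0},
    {"translation":[0,0,0],"roll":0}
  ]
}}

```text
time: 3.45
tool_pos: [0.6223, -0.0731, 0.092]
tool_rot: [3.14, -0.002, -2.884]
contact_force: [0.4, 0.9, -0.7]
opening: 0.0006
grip_force: 0.0
```

Call:
{"op": "step_arm", "data": {
  "commands": [
    {"translation":[2,3.9,0],"roll":0},
    {"translation":[2,3.9,0],"roll":0},
    {"translation":[2,3.9,0],"roll":0},
    {"translation":[1.8,4.1,0],"roll":0},
    {"translation":[2.8,2.4,0],"roll":0.025},
    {"translation":[2.8,2.4,0],"roll":0.025},
    {"translation":[2.8,2.4,0],"roll":0.025},
    {"translation":[2.8,2.4,0],"roll":0.025},
    {"translation":[2.8,2.4,0],"roll":0.025}
  ]
}}

```text
time: 4.2
tool_pos: [0.5968, -0.0516, 0.0943]
tool_rot: [-3.139, 0.005, -3.011]
contact_force: [5.0, -2.1, 1.3]
opening: 0.0006
grip_force: 2.1
```

Run:
```python
from h import *
a=read_camera("top"); s=observe();print(s["tool_pos"],s["contact_force"],s["torque"])
print([(r["at"],r["confidence"]) for r in search_frame("top","knob")[:2]])
cv2.imwrite("pics/t1.png",cv2.resize(a[145:245,255:355],None,fx=5.9,fy=5.9,interpolation=cv2.INTER_CUBIC)[...,::-1])
```

```text
[ 0.59611863 -0.0510515   0.09423186] [ 2.99104157 -2.22836484  2.97319823] [-0.31731966 -0.59912115 -0.01617318]
[]
```

View pics/t1.png

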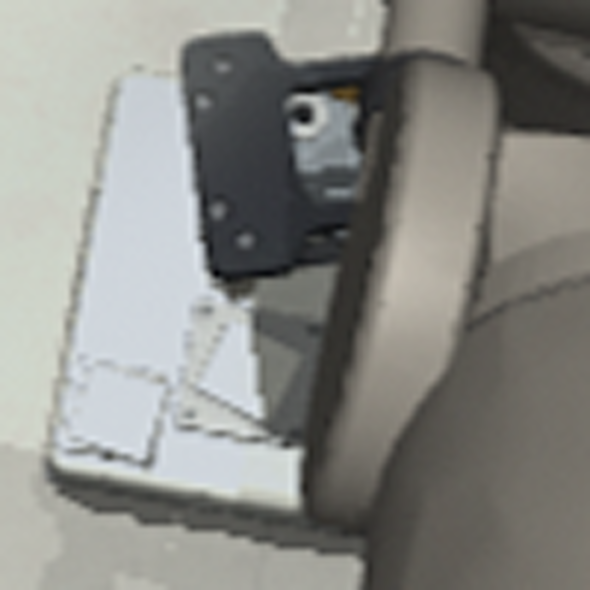

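The arm is being pushed: about 5 N, hidden partly by the wrist at crop (330,170). The samples at (118,410) and (250,370) are undisturbed. I'll carry on along the arc.

Call:
{"op": "step_arm", "data": {
  "commands": [
    {"translation":[2.8,2.4,0.3],"roll":0.025},
    {"translation":[2.8,2.4,0.3],"roll":0.025},
    {"translation":[2.8,2.4,0.3],"roll":0.025},
    {"translation":[2.1,2.8,0.2],"roll":0.025},
    {"translation":[2.1,2.8,0.2],"roll":0.025},
    {"translation":[2.1,2.8,0.2],"roll":0.025},
    {"translation":[2.1,2.8,0.2],"roll":0.025},
    {"translation":[2.1,2.8,0],"roll":0.025},
    {"translation":[2.1,2.8,0],"roll":0.025}
  ]
}}

```text
time: 5.05
tool_pos: [0.5761, -0.0287, 0.0932]
tool_rot: [-3.14, 0.007, 3.048]
contact_force: [4.3, -3.6, 5.9]
opening: 0.0006
grip_force: 3.3
```

Run:
```python
from h import *
s=observe();print(s["time"],s["tool_pos"],s["tool_rot"],s["contact_force"],s["torque"])
```

```text
5.05 [ 0.57611491 -0.02866977  0.09320928] [-3.14044196  0.00744367  3.04841959] [ 4.29666956 -3.57780937  5.85598979] [-0.49050207 -0.85797336 -0.04770928]
```

Call:
{"op": "step_arm", "data": {
  "commands": [
    {"translation":[1.5,2,0],"roll":0.025},
    {"translation":[1.5,2,0],"roll":0.015},
    {"translation":[0,1,0],"roll":0},
    {"translation":[0,0,0],"roll":0}
  ]
}}

```text
time: 5.38
tool_pos: [0.573, -0.0232, 0.0929]
tool_rot: [-3.141, 0.006, 3.01]
contact_force: [2.9, -2.5, 5.9]
opening: 0.0002
grip_force: 3.1
```

Call:
{"op": "step_arm", "data": {
  "commands": [
    {"translation":[0,1,0],"roll":0},
    {"translation":[0,1,0],"roll":0},
    {"translation":[0,0,0],"roll":0}
  ]
}}

```text
time: 5.63
tool_pos: [0.5728, -0.0215, 0.0928]
tool_rot: [-3.14, 0.005, 3.01]
contact_force: [2.4, -4.1, 6.6]
opening: 0.0003
grip_force: 3.8
```

Call:
{"op": "step_arm", "data": {
  "commands": [
    {"translation":[0,1,0],"roll":0},
    {"translation":[0,1,0],"roll":0},
    {"translation":[0,0,0],"roll":0}
  ]
}}

```text
time: 5.88
tool_pos: [0.5726, -0.0197, 0.0927]
tool_rot: [-3.14, 0.003, 3.01]
contact_force: [0.5, -5.1, 7.5]
opening: 0.0003
grip_force: 4.3
```

Call:
{"op": "step_arm", "data": {
  "commands": [
    {"translation":[0,1,0],"roll":0},
    {"translation":[0,0,0],"roll":0},
    {"translation":[0,0,0],"roll":0}
  ]
}}

```text
time: 6.13
tool_pos: [0.5726, -0.0192, 0.0927]
tool_rot: [-3.139, 0.003, 3.01]
contact_force: [-1.3, -7.4, 8.0]
opening: 0.0005
grip_force: 5.1
```

Call:
{"op": "step_arm", "data": {
  "commands": [
    {"translation":[0,1,0],"roll":0},
    {"translation":[0,0,0],"roll":0},
    {"translation":[0,0,0],"roll":0}
  ]
}}

```text
time: 6.38
tool_pos: [0.5726, -0.0191, 0.0927]
tool_rot: [-3.138, 0.003, 3.01]
contact_force: [-1.8, -9.6, 8.4]
opening: 0.0006
grip_force: 6.5
```

Call:
{"op": "step_arm", "data": {
  "commands": [
    {"translation":[0,1,0],"roll":0},
    {"translation":[0,0,0],"roll":0},
    {"translation":[0,0,0],"roll":0}
  ]
}}

```text
time: 6.63
tool_pos: [0.5726, -0.019, 0.0927]
tool_rot: [-3.137, 0.003, 3.01]
contact_force: [-2.2, -13.7, 7.0]
opening: 0.0003
grip_force: 7.8
```

Call:
{"op": "step_arm", "data": {
  "commands": [
    {"translation":[0,-5,0],"roll":0},
    {"translation":[0,-10,0],"roll":0},
    {"translation":[0,-10,0],"roll":0},
    {"translation":[0,0,-25],"roll":0},
    {"translation":[0,0,-35],"roll":0},
    {"translation":[0,0,-35],"roll":0},
    {"translation":[10,-30,-20],"roll":0},
    {"translation":[15,-35,0],"roll":0},
    {"translation":[15,-35,0],"roll":0},
    {"translation":[15,-35,0],"roll":0},
    {"translation":[15,-35,0],"roll":0},
    {"translation":[0,0,0],"roll":0},
    {"translation":[0,0,0],"roll":0}
  ],
  "fingers": 0.0
}}

```text
time: 7.72
tool_pos: [0.4755, -0.2014, 0.2058]
tool_rot: [3.141, -0.001, 3.005]
contact_force: [0.2, 0.4, 0.2]
opening: 0.0008
grip_force: 0.0
```

Run:
```python
from h import *
a=read_camera("top"); s=observe();print(s["time"],s["tool_pos"],s["tool_rot"],s["qpos"][5],s["contact_force"],s["torque"])
for c in("top","scene"):
  if c=="scene": b=read_camera(c)
  print([(r["at"],r["confidence"]) for r in search_frame(c,"knob")[:2]])
t=cv2.resize(a[145:245,255:355],None,fx=5.9,fy=5.9,interpolation=cv2.INTER_CUBIC)
cv2.imwrite("pics/t2.png",t[...,::-1])
cv2.imwrite("pics/s2.png",cv2.resize(b[175:275,235:355],None,fx=6,fy=6,interpolation=cv2.INTER_CUBIC)[...,::-1])
```

```text
7.7667 [ 0.47624643 -0.20022798  0.20579445] [ 3.14059306e+00 -4.76938891e-04  3.00678612e+00] -1.983128768270601 [-0.93984283  0.65839507 -0.13020471] [ 0.02667674 -0.0420305   0.00517454]
[([0.5454, 0.0131, 0.14], 0.72)]
[([0.5369, 0.0126, 0.1383], 0.63)]
```

View pics/t2.png

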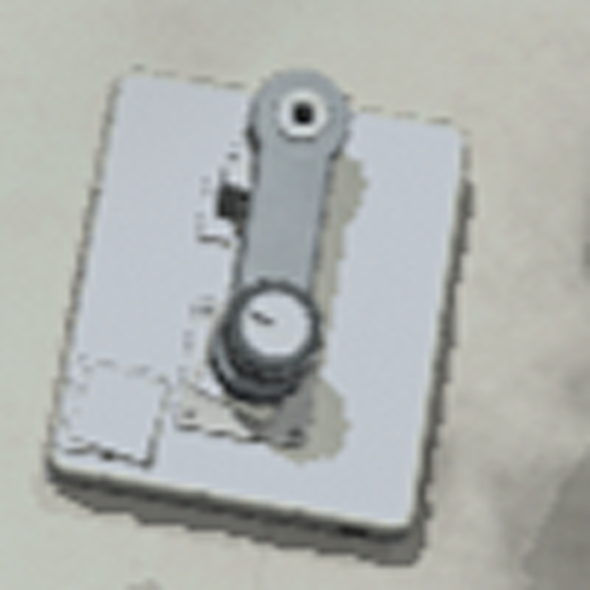

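View pics/s2.png

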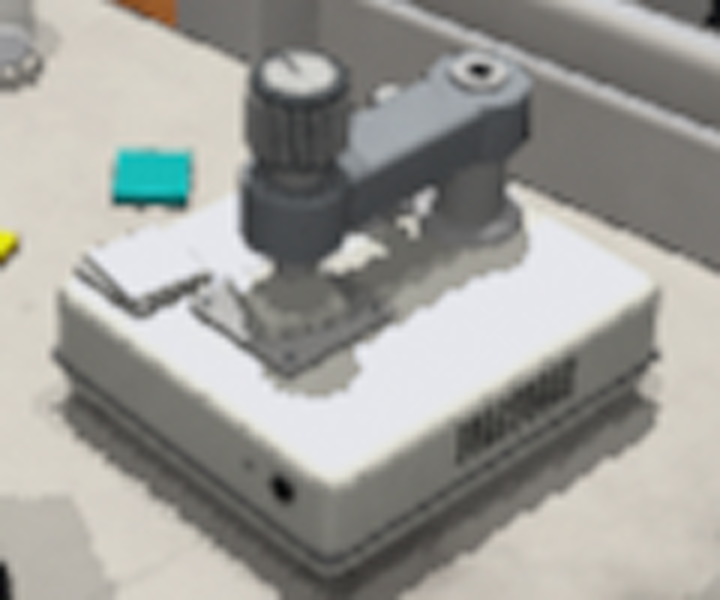

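Run:
```python
from h import *
print(ray("top",(277/5.9+254.6,323/5.9+144.6),.14),ray("scene",(300/6+234.6,73/6+174.6),.14))
print(go([.545,.0125,.2],4.19-2*np.pi), )
s=observe();yaw=s["tool_rot"][2]+1.18
d=(np.array([.545,.0125,.2])-s["tool_pos"])*1e3;print(np.cos(yaw)*d[0]+np.sin(yaw)*d[1],np.sin(yaw)*d[0]-np.cos(yaw)*d[1],-d[2])
```

```text
[0.5461854  0.01343487 0.14      ] [0.54546424 0.010793   0.14      ]
('roll 5.104 shift', array([-216.9,   46.6,    5.8]))
-216.93526695011968 46.520236184084034 5.801531585992864
```

The top picture shows the arm against its lug at crop (232,200), with the thumbscrew at (277,323) over the crystal coupon. The scene picture agrees. Next I'll turn to the starting yaw, move over the thumbscrew and come down.

Call:
{"op": "step_arm", "data": {
  "commands": [
    {"translation":[0,0,0],"roll":-0.118},
    {"translation":[0,0,0],"roll":-0.118},
    {"translation":[0,0,0],"roll":-0.118},
    {"translation":[0,0,0],"roll":-0.118},
    {"translation":[0,0,0],"roll":-0.118},
    {"translation":[0,0,0],"roll":-0.118},
    {"translation":[0,0,0],"roll":-0.118},
    {"translation":[0,0,0],"roll":-0.118},
    {"translation":[0,0,0],"roll":-0.118},
    {"translation":[0,0,0],"roll":-0.118},
    {"translation":[-31,6.6,0.8],"roll":0},
    {"translation":[-31,6.6,0.8],"roll":0},
    {"translation":[-31,6.6,0.8],"roll":0},
    {"translation":[-31,6.6,0.8],"roll":0},
    {"translation":[-31,6.6,0.8],"roll":0},
    {"translation":[-31,6.6,0.8],"roll":0},
    {"translation":[-31,6.9,0.8],"roll":0},
    {"translation":[0,0,0],"roll":0},
    {"translation":[0,0,0],"roll":0},
    {"translation":[0,0,0],"roll":0}
  ],
  "fingers": 0.75
}}

```text
time: 9.58
tool_pos: [0.5544, 0.0215, 0.1961]
tool_rot: [-3.141, -0.018, -2.11]
contact_force: [-0.0, -0.8, -0.0]
opening: 0.0692
grip_force: 0.0
```

Run:
```python
from h import *
s=observe();print(s["time"],s["tool_pos"],s["tool_rot"],s["qpos"][5],s["opening"],s["contact_force"],s["torque"])
print(go([.5455,.0125,.112]))
```

```text
9.5833 [0.55436978 0.02147177 0.19610574] [-3.1412389  -0.01756219 -2.11013701] -2.6869233646275106 0.06915534825090329 [-0.02614479 -0.76761976 -0.04530393] [0.08286746 0.05648495 0.01967978]
('roll -0.000 shift', array([12.3,  3. , 84.1]))
```

Call:
{"op": "step_arm", "data": {
  "commands": [
    {"translation":[0,0,0],"roll":0},
    {"translation":[0,0,0],"roll":0},
    {"translation":[0,0,0],"roll":0}
  ]
}}

```text
time: 9.83
tool_pos: [0.5545, 0.0199, 0.1965]
tool_rot: [-3.141, -0.017, -2.114]
contact_force: [-0.3, -0.2, -0.2]
opening: 0.0691
grip_force: 0.0
```

Run:
```python
from h import *
s=observe();print(s["time"],s["tool_pos"],s["tool_rot"],s["qpos"],s["torque"])
print(go([.5455,.0125,.112]))
```

```text
9.8333 [0.55447149 0.0198749  0.19650937] [-3.14064207 -0.01699362 -2.11368762] [-0.09321854  0.42635088  1.48097651 -0.01661365  1.24083861 -2.68649333] [0.12027456 0.05485041 0.03299181]
('roll -0.000 shift', array([10.9,  3.9, 84.5]))
```

Call:
{"op": "step_arm", "data": {
  "commands": [
    {"translation":[5.4,2,10],"roll":0},
    {"translation":[5.5,2,10],"roll":0},
    {"translation":[0,0,10],"roll":0},
    {"translation":[0,0,10],"roll":0},
    {"translation":[0,0,0],"roll":0},
    {"translation":[0,0,0],"roll":0}
  ]
}}

```text
time: 10.33
tool_pos: [0.5451, 0.0128, 0.156]
tool_rot: [3.141, -0.017, -2.113]
contact_force: [-0.4, -0.9, 0.1]
opening: 0.0686
grip_force: 0.0
```

Run:
```python
from h import *
s=observe();print(s["time"],s["tool_pos"],s["tool_rot"],s["qpos"],s["contact_force"],s["torque"])
print(go([.5455,.0125,.112]))
```

```text
10.3333 [0.54514073 0.01283466 0.15604008] [ 3.14132504 -0.01738313 -2.11266952] [-0.10781292  0.44955126  1.56425901 -0.01726982  1.13539346 -2.70018632] [-0.37958422 -0.88910659  0.12718296] [ 0.04444254  0.07267347 -0.0194001 ]
('roll -0.000 shift', array([ 0.1, -0.5, 44. ]))
```

Call:
{"op": "step_arm", "data": {
  "commands": [
    {"translation":[0,0,11],"roll":0},
    {"translation":[0,0,11],"roll":0},
    {"translation":[0,0,11],"roll":0},
    {"translation":[0,0,11],"roll":0},
    {"translation":[0,0,0],"roll":0},
    {"translation":[0,0,0],"roll":0}
  ]
}}

```text
time: 10.83
tool_pos: [0.5451, 0.0124, 0.1128]
tool_rot: [-3.141, -0.017, -2.112]
contact_force: [-0.1, 0.2, -0.2]
opening: 0.0688
grip_force: 0.0
```

Call:
{"op": "step_arm", "data": {
  "commands": [
    {"translation":[0,0,0],"roll":0},
    {"translation":[0,0,0],"roll":0},
    {"translation":[0,0,0],"roll":0},
    {"translation":[0,0,0],"roll":0},
    {"translation":[0,0,0],"roll":0},
    {"translation":[0,0,0],"roll":0}
  ],
  "fingers": 0,
  "grip_force": 8
}}

```text
time: 11.33
tool_pos: [0.5449, 0.0122, 0.1128]
tool_rot: [-3.14, -0.017, -2.112]
contact_force: [0.3, -0.2, 0.5]
opening: 0.0335
grip_force: 0.0
```

Run:
```python
from h import *
s=observe();print(s["time"],s["tool_pos"],s["tool_rot"],s["qpos"],s["opening"],s["grip_force"],s["contact_force"],s["torque"])
```

```text
11.3333 [0.54494546 0.01224717 0.11278558] [-3.14048145 -0.01680712 -2.11234221] [-0.1088938   0.49831549  1.61802699 -0.01832695  1.03136271 -2.69948802] 0.03346089470870655 0.0 [ 0.30261    -0.17556802  0.49572833] [ 0.01809053  0.133484   -0.02241961]
```

Call:
{"op": "step_arm", "data": {
  "commands": [
    {"translation":[0,0,0],"roll":0},
    {"translation":[0,0,0],"roll":0},
    {"translation":[0,0,0],"roll":0}
  ]
}}

```text
time: 11.58
tool_pos: [0.5457, 0.0119, 0.1129]
tool_rot: [-3.139, -0.016, -2.112]
contact_force: [2.8, -3.3, -1.1]
opening: 0.0306
grip_force: 8.0
```

Call:
{"op": "step_arm", "data": {
  "commands": [
    {"translation":[0,0,0],"roll":0},
    {"translation":[0,0,0],"roll":0},
    {"translation":[0,0,0],"roll":0}
  ],
  "grip_force": 35
}}

```text
time: 11.83
tool_pos: [0.5456, 0.0119, 0.1129]
tool_rot: [-3.139, -0.017, -2.112]
contact_force: [4.0, -3.4, -0.6]
opening: 0.0302
grip_force: 35.0
```

Run:
```python
from h import *
s=observe();print(s["time"],s["tool_pos"],s["tool_rot"],s["opening"],s["grip_force"],s["contact_force"],s["torque"])
```

```text
11.8333 [0.54563551 0.01188355 0.11285178] [-3.13898218 -0.01651277 -2.11244361] 0.030205225055835932 34.999664425849915 [ 4.02519673 -3.37214778 -0.56517182] [-0.41696438 -0.60011993 -0.00325428]
```

Call:
{"op": "step_arm", "data": {
  "commands": [
    {"translation":[0,-0.5,0],"roll":0},
    {"translation":[0,0,0],"roll":0.1},
    {"translation":[0,0,0],"roll":0.1},
    {"translation":[0,0,0],"roll":0.1},
    {"translation":[0,0,0],"roll":0.1}
  ]
}}

```text
time: 12.25
tool_pos: [0.5454, 0.0121, 0.1128]
tool_rot: [-3.134, -0.015, -2.517]
contact_force: [2.4, -1.6, 1.7]
opening: 0.0305
grip_force: 35.0
```

```bash
cat > o.py <<'E'
from h import *
s=observe();print(s["time"],s["tool_pos"].round(4),s["tool_rot"].round(4),s["qpos"].round(3),s["opening"].round(4),s["contact_force"].round(2),s["torque"].round(3),s["joint_efforts"][5].round(3))
E
python3 o.py
```

```text
Traceback (most recent call last):
  File "o.py", line 2, in <module>
    s=observe();print(s["time"],s["tool_pos"].round(4),s["tool_rot"].round(4),s["qpos"].round(3),s["opening"].round(4),s["contact_force"].round(2),s["torque"].round(3),s["joint_efforts"][5].round(3))
                                                                                                 ^^^^^^^^^^^^^^^^^^
AttributeError: 'float' object has no attribute 'round'
```

```bash
sed -i 's/s\["opening"\].round(4)/s["opening"]/' o.py; python3 o.py
```

```text
12.25 [0.5454 0.0121 0.1128] [-3.134  -0.0149 -2.5169] [-0.109  0.499  1.617 -0.018  1.032 -2.295] 0.03053770965688964 [ 2.35 -1.61  1.72] [ 0.005 -0.207  0.263] -1.367
```

Call:
{"op": "step_arm", "data": {
  "commands": [
    {"translation":[0,0,0],"roll":0.1},
    {"translation":[0,0,0],"roll":0.1},
    {"translation":[0,0,0],"roll":0.1},
    {"translation":[0,0,0],"roll":0.1}
  ]
}}

```text
time: 12.58
tool_pos: [0.5453, 0.0124, 0.1128]
tool_rot: [-3.129, -0.011, -2.917]
contact_force: [1.8, -0.8, 0.8]
opening: 0.0304
grip_force: 35.0
```

```bash
python3 o.py
```

```text
12.5833 [0.5453 0.0124 0.1128] [-3.1295 -0.011  -2.917 ] [-0.109  0.499  1.617 -0.018  1.032 -1.895] 0.030445643761567654 [ 1.76 -0.81  0.75] [ 0.355 -0.184  0.25 ] -1.364
```

Call:
{"op": "step_arm", "data": {
  "commands": [
    {"translation":[0,0,0],"roll":0.1},
    {"translation":[0,0,0],"roll":0.1},
    {"translation":[0,0,0],"roll":0.1},
    {"translation":[0,0,0],"roll":0.1},
    {"translation":[0,0,0],"roll":0.1}
  ]
}}

```text
time: 13.0
tool_pos: [0.5454, 0.0128, 0.1128]
tool_rot: [-3.126, -0.004, 2.866]
contact_force: [2.0, 0.1, 2.2]
opening: 0.0301
grip_force: 35.0
```

```bash
python3 o.py
```

```text
13.0 [0.5454 0.0128 0.1128] [-3.1264 -0.0037  2.8661] [-0.109  0.499  1.617 -0.017  1.032 -1.395] 0.03009577254032722 [2.05 0.06 2.22] [ 0.682 -0.376  0.192] -1.363
```

Call:
{"op": "step_arm", "data": {
  "commands": [
    {"translation":[0,0,0],"roll":0.1},
    {"translation":[0,0,0],"roll":0.1}
  ]
}}

```text
time: 13.17
tool_pos: [0.5454, 0.0129, 0.1128]
tool_rot: [-3.126, -0.001, 2.666]
contact_force: [2.7, 0.5, 1.6]
opening: 0.0304
grip_force: 35.0
```

```bash
python3 o.py
```

```text
13.1667 [0.5454 0.0129 0.1128] [-3.1262e+00 -6.0000e-04  2.6661e+00] [-0.109  0.499  1.617 -0.017  1.032 -1.195] 0.030415135891692775 [2.65 0.46 1.61] [ 0.75  -0.51   0.147] -1.364
```

Call:
{"op": "step_arm", "data": {
  "commands": [
    {"translation":[0,0,0],"roll":0.1},
    {"translation":[0,0,0],"roll":0.1}
  ]
}}

```text
time: 13.33
tool_pos: [0.5456, 0.013, 0.1128]
tool_rot: [-3.127, 0.003, 2.466]
contact_force: [2.7, 0.7, 0.7]
opening: 0.0305
grip_force: 35.0
```

```bash
python3 o.py
```

```text
13.3333 [0.5456 0.013  0.1128] [-3.1267e+00  2.7000e-03  2.4661e+00] [-0.108  0.499  1.617 -0.016  1.032 -0.995] 0.030457564824501328 [2.69 0.7  0.66] [ 0.779 -0.6    0.198] -1.364
```

Call:
{"op": "step_arm", "data": {
  "commands": [
    {"translation":[0,0,0],"roll":0.1},
    {"translation":[0,0,0],"roll":0.1}
  ]
}}

```text
time: 13.5
tool_pos: [0.5457, 0.013, 0.1128]
tool_rot: [-3.128, 0.006, 2.266]
contact_force: [3.5, 2.7, 1.0]
opening: 0.0299
grip_force: 35.0
```

```bash
python3 o.py
```

```text
13.5 [0.5457 0.013  0.1128] [-3.1278  0.0057  2.266 ] [-0.108  0.499  1.617 -0.016  1.032 -0.795] 0.029906438232087648 [3.51 2.68 0.99] [ 0.758 -0.68   0.209] -1.365
```

Call:
{"op": "step_arm", "data": {
  "commands": [
    {"translation":[0,0,0],"roll":0.1},
    {"translation":[0,0,0],"roll":0.1}
  ]
}}

```text
time: 13.67
tool_pos: [0.5458, 0.0131, 0.1128]
tool_rot: [-3.129, 0.008, 2.066]
contact_force: [3.6, 1.6, -0.0]
opening: 0.0305
grip_force: 35.0
```

```bash
python3 o.py
```

```text
13.6667 [0.5458 0.0131 0.1128] [-3.1295  0.0084  2.0662] [-0.108  0.499  1.616 -0.016  1.031 -0.595] 0.030475534510634537 [ 3.62  1.59 -0.01] [ 0.81  -0.838  0.219] -1.366
```

Call:
{"op": "step_arm", "data": {
  "commands": [
    {"translation":[0,0,0],"roll":0.1},
    {"translation":[0,0,0],"roll":0.1}
  ]
}}

```text
time: 13.83
tool_pos: [0.5459, 0.0131, 0.1128]
tool_rot: [-3.132, 0.011, 1.866]
contact_force: [3.7, 2.6, -0.8]
opening: 0.0302
grip_force: 35.0
```

```bash
python3 o.py
```

```text
13.8333 [0.5459 0.0131 0.1128] [-3.1317  0.0107  1.8661] [-0.108  0.499  1.616 -0.016  1.031 -0.395] 0.030162007411032723 [ 3.71  2.61 -0.85] [ 0.756 -0.917  0.12 ] -1.367
```

Call:
{"op": "step_arm", "data": {
  "commands": [
    {"translation":[0.4,0.5,0],"roll":0},
    {"translation":[0,0,0],"roll":0.1},
    {"translation":[0,0,0],"roll":0.1}
  ]
}}

```text
time: 14.08
tool_pos: [0.546, 0.0132, 0.1128]
tool_rot: [-3.133, 0.013, 1.67]
contact_force: [3.5, 1.5, 0.9]
opening: 0.0304
grip_force: 35.0
```

```bash
python3 o.py
```

```text
14.0833 [0.546  0.0132 0.1128] [-3.1332  0.0133  1.6702] [-0.108  0.5    1.615 -0.017  1.032 -0.198] 0.030403455154786804 [3.45 1.5  0.88] [ 0.523 -0.807  0.185] -1.554
```

Call:
{"op": "step_arm", "data": {
  "commands": [
    {"translation":[0,0,0],"roll":0.1},
    {"translation":[0,0,0],"roll":0.1}
  ]
}}

```text
time: 14.25
tool_pos: [0.5462, 0.0131, 0.1129]
tool_rot: [-3.136, 0.015, 1.47]
contact_force: [3.3, 1.1, 1.0]
opening: 0.0303
grip_force: 35.0
```

```bash
python3 o.py
```

```text
14.25 [0.5462 0.0131 0.1129] [-3.1364  0.0147  1.4698] [-0.108  0.5    1.615 -0.017  1.032  0.002] 0.030330769609924167 [3.32 1.07 0.96] [ 0.471 -0.712  0.275] -1.333
```

Call:
{"op": "step_arm", "data": {
  "commands": [
    {"translation":[0,0,0],"roll":0.1}
  ]
}}

```text
time: 14.33
tool_pos: [0.5462, 0.0131, 0.1129]
tool_rot: [-3.138, 0.015, 1.37]
contact_force: [4.4, 1.0, 1.4]
opening: 0.0302
grip_force: 35.0
```

```bash
python3 o.py
```

```text
14.3333 [0.5462 0.0131 0.1129] [-3.138   0.0152  1.3698] [-0.108  0.5    1.615 -0.017  1.032  0.102] 0.030186121925724632 [4.36 1.02 1.41] [ 0.497 -0.764  0.3  ] -1.294
```

Call:
{"op": "step_arm", "data": {
  "commands": [
    {"translation":[0,0,0],"roll":0.1}
  ]
}}

```text
time: 14.42
tool_pos: [0.5464, 0.0131, 0.113]
tool_rot: [-3.14, 0.015, 1.27]
contact_force: [3.4, 0.1, 2.3]
opening: 0.0301
grip_force: 35.0
```

```bash
python3 o.py
```

```text
14.4167 [0.5464 0.0131 0.113 ] [-3.1399  0.0155  1.2699] [-0.108  0.5    1.615 -0.017  1.032  0.202] 0.03011587014079604 [3.38 0.09 2.31] [ 0.111 -0.66   0.335] -1.259
```

Call:
{"op": "step_arm", "data": {
  "commands": [
    {"translation":[0,0,0],"roll":0.1}
  ]
}}

```text
time: 14.5
tool_pos: [0.5464, 0.013, 0.1131]
tool_rot: [-3.142, 0.016, 1.17]
contact_force: [4.8, 1.2, 1.9]
opening: 0.0302
grip_force: 35.0
```

```bash
python3 o.py
```

```text
14.5 [0.5464 0.013  0.1131] [-3.1415  0.0157  1.17  ] [-0.108  0.5    1.615 -0.017  1.032  0.302] 0.030203821518118915 [4.77 1.24 1.92] [ 0.387 -0.654  0.37 ] -1.223
```

The effort and the torque both rise at 0.35 N m per rad, which puts first touch at q6 ≈ -0.09. It is now about 0.40 rad past touch, so one more 0.1 rad and then release.

Call:
{"op": "step_arm", "data": {
  "commands": [
    {"translation":[0,0,0],"roll":0.1}
  ]
}}

```text
time: 14.58
tool_pos: [0.5465, 0.013, 0.1131]
tool_rot: [3.14, 0.015, 1.07]
contact_force: [4.3, 1.2, 1.6]
opening: 0.0304
grip_force: 35.0
```

```bash
python3 o.py
```

```text
14.5833 [0.5465 0.013  0.1131] [3.1399 0.0155 1.07  ] [-0.108  0.499  1.615 -0.017  1.032  0.402] 0.030363343114398648 [4.25 1.18 1.61] [ 0.349 -0.753  0.395] -1.189
```

Call:
{"op": "step_arm", "data": {
  "commands": [
    {"translation":[0,0,0],"roll":0},
    {"translation":[0,0,0],"roll":0},
    {"translation":[0,0,0],"roll":0},
    {"translation":[0,0,0],"roll":0},
    {"translation":[0,0,0],"roll":0},
    {"translation":[0,0,0],"roll":0}
  ],
  "fingers": 0.75
}}

```text
time: 15.08
tool_pos: [0.5454, 0.0125, 0.1124]
tool_rot: [-3.141, 0.017, 1.072]
contact_force: [0.2, -0.5, 0.1]
opening: 0.0654
grip_force: 0.0
```

```bash
python3 o.py
```

```text
15.0833 [0.5454 0.0125 0.1124] [-3.141   0.0173  1.072 ] [-0.108  0.5    1.616 -0.018  1.033  0.4  ] 0.06540935100925213 [ 0.21 -0.47  0.1 ] [-0.085  0.081 -0.009] -0.023
```

Call:
{"op": "step_arm", "data": {
  "commands": [
    {"translation":[0,0,-10],"roll":0},
    {"translation":[0,0,-25],"roll":0},
    {"translation":[0,0,-30],"roll":0},
    {"translation":[0,0,-30],"roll":0},
    {"translation":[-30,5,0],"roll":0},
    {"translation":[-30,5,0],"roll":0},
    {"translation":[-30,5,0],"roll":0},
    {"translation":[-30,5,0],"roll":0},
    {"translation":[-30,5,0],"roll":0},
    {"translation":[-30,5,0],"roll":0},
    {"translation":[-30,5,0],"roll":0},
    {"translation":[0,0,0],"roll":0},
    {"translation":[0,0,0],"roll":0}
  ]
}}

```text
time: 16.17
tool_pos: [0.4761, -0.1883, 0.2118]
tool_rot: [3.141, 0.017, 1.068]
contact_force: [-0.3, -0.2, -0.3]
opening: 0.0686
grip_force: 0.0
```

```bash
python3 - <<'E'
from h import *
a=read_camera("top");b=read_camera("scene")
f=lambda im,x0,x1:cv2.resize(im[165:245,x0:x1],None,fx=4.4,fy=4.4,interpolation=cv2.INTER_CUBIC)
a=a[145:245,255:345];b=b[175:275,235:325]
cv2.imwrite("pics/e.png",cv2.resize(np.hstack([a,b]),None,fx=4.4,fy=4.4,interpolation=cv2.INTER_CUBIC)[...,::-1])
E
python3 o.py
```

```text
16.2667 [ 0.4766 -0.1866  0.2115] [3.1412 0.0165 1.0709] [-0.513  0.332  1.583 -0.018  1.226 -0.007] 0.06890217680788534 [-0.06  0.55 -0.27] [-0.107  0.082  0.046] -0.013
```

View pics/e.png

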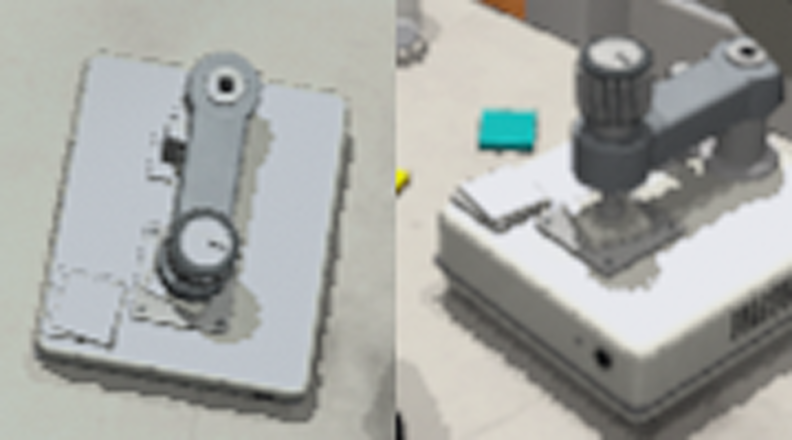

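The final picture shows the arm still against the lug at (172,150). The thumbscrew mark has gone round about half a turn, matching the 3.1 rad commanded. The rest sample (88,308) lies where it was, and the crystal coupon is still on its plate under the anvil.

```bash
python3 -c "from cell import *; print(hand_in())"
```

```text
the job is handed in; nothing more can be done
None
```

The job is handed in at about 16 s on the robot's clock: the press arm is at its stop, the anvil bears on the crystal-plate sample about 0.5 rad past first touch (inside the firm range), and neither sample looks disturbed in the last picture.

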